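# Centre two machined samples under the bench magnifier

## Task

Swing the magnifier arm well clear of the inspection plate, to either side. Then set the rectangular cover flat in the long bay and the round flange, hub up, in the round bay, each centred between its stop pins and square to the plate, lowered gently rather than dropped. Finally swing the magnifier back so that its lens is over the middle of the plate, and leave the other things on the bench where they are.

Things in the scene. Friction and masses are not known exactly. Their poses are not given: they have to be found in the camera images.
- plate: dark steel inspection plate fixed to the bench, 160 (its x) x 310 (its y) x 18 thick, carrying ten upright steel stop pins (10 diameter, 14 high, tapered tops); each bay has a bright ground patch of its sample's outline in its middle. Origin: centre of its underside; z up.
- plate_mid (a point): centre of the plate's top face
- bay_long (a point): centre, on the plate's top face, of the long bay: six stop pins around a rectangle, one pin at each end (centred 67 from the bay's centre along the plate's x) and two along each long side (centred 42 either way along x, 40 either way along y). It leaves 7 all round the cover. It lies at the plate's +y end, 85 from its middle.
- bay_round (a point): centre, on the plate's top face, of the round bay: four stop pins on a circle of radius 52, on the plate's x and y directions. It leaves 7 all round the flange. It lies at the plate's -y end, 85 from its middle.
- stand: magnifier stand fixed to the bench at the plate's far side: round grey foot 110 across and 22 high, upright steel post 22 across. Origin: centre of the foot's underside.
- mag_arm (a joint): swing of the white magnifier arm about its upright post, rad: 0 = arm pointing along the stand's own -x (towards the plate), positive = counter-clockwise seen from above, range -2.0 to 2.0. Stiff: it stays where it is left (about 2 N at the knob).
- pivot (a point): point on the arm's vertical hinge axis, at the height of the arm's top face (211 above the bench); nothing of the stand or lens rises more than 12 above this face
- knob (a point): upright round black grip knob on top of the arm, 24 diameter, standing from 211 to 256 above the bench, 85 from the hinge axis; this point lies on its axis, 12 below its top
- lens (a point): centre of the round lens at the arm's end, rim 100 across and 14 thick, 170 from the hinge axis, 198 to 212 above the bench
- cover: loose rectangular aluminium housing cover, 110 (its x) x 56 (its y) x 20 tall, with a raised pad 64 x 34 x 6 on top (26 overall), about 0.3 kg. Origin: centre of its underside; z up.
- flange: loose round steel flange: disc 80 across and 14 thick with a central hub 32 across on top, 46 tall overall, about 0.45 kg. Origin: centre of its underside; z up.
- tape: roll of black tape lying flat, a ring 90 across, 68 bore, 24 tall; a bystander, to be left alone. Origin: centre of its underside.
- bitcase: green plastic bit case, 90 x 60 x 30; a bystander, to be left alone. Origin: centre of its underside.
- calculator: black desk calculator, 160 x 80 x 33; a bystander, to be left alone. Origin: centre of its underside.
- screwdriver: screwdriver with red handle, lying; a bystander, to be left alone. Origin: in its underside.
- pliers: pliers with yellow handles, lying, 165 long; a bystander, to be left alone. Origin: in its underside.
- jar: small grease jar with a white lid, 66 across, 75 tall; a bystander, to be left alone. Origin: centre of its underside.
Mind the look-alikes: they are no part of the job. Leave any pink, purple or red look-alike of the flange alone.

How it is judged:
On the way, in this order (a step that is already met when the one before it is completed fails the run):
1. the magnifier arm is swung clear of the plate (at least 1.1 rad either way) ((value of joint mag_arm below -1.1 rad or value of joint mag_arm above 1.1 rad)), for 0.1 s.
2. with the arm still clear, cover and flange both lie flat and centred in their bays (horizontal distance between cover and bay_long below 0.006 m and z of cover in the frame of bay_long between -0.003 and 0.003 m and angle between each of cover, flange's own z axis and vertical below 0.06 rad and angle between the x axis of cover and the x axis of plate, either way round below 0.12 rad and horizontal distance between flange and bay_round below 0.006 m and z of flange in the frame of bay_round between -0.003 and 0.003 m and (value of joint mag_arm below -1.1 rad or value of joint mag_arm above 1.1 rad)), for 0.2 s.
At the end, for the whole second after the job is handed in: The cover lies flat on the plate, its centre within 6 mm of the long bay's centre and its long side within 0.12 rad of the bay's; the flange lies flat, hub up, within 6 mm of the round bay's centre; the lens centre is within 40 mm (horizontally) of the plate's middle; everything is at rest (horizontal distance between cover and bay_long below 0.006 m and z of cover in the frame of bay_long between -0.003 and 0.003 m and angle between each of cover, flange's own z axis and vertical below 0.06 rad and angle between the x axis of cover and the x axis of plate, either way round below 0.12 rad and horizontal distance between flange and bay_round below 0.006 m and z of flange in the frame of bay_round between -0.003 and 0.003 m and horizontal distance between lens and plate_mid below 0.04 m and velocity of joint mag_arm between -0.05 and 0.05 rad/s and linear speed of each of cover, flange below 0.02 m/s); the robot touches nothing.
It fails at once if the cover is dropped or slammed onto the plate (faster than 0.6 m/s within 15 mm of its face) (horizontal distance between cover and plate_mid below 0.16 m and z of cover in the frame of plate_mid below 0.015 m and linear speed of cover above 0.6 m/s).
It fails at once if the flange is dropped or slammed onto the plate (faster than 0.6 m/s within 15 mm of its face) (horizontal distance between flange and plate_mid below 0.16 m and z of flange in the frame of plate_mid below 0.015 m and linear speed of flange above 0.6 m/s).
It fails at once if a bystander (tape, bit case, calculator, screwdriver, pliers or jar) is moved more than 30 mm (distance of any of tape, bitcase, calculator, screwdriver, pliers, jar from where it was at the start of the episode above 0.03 m).
It also fails if it takes over 72 s, if anything falls off the work surface, if the arm or the gripper's body presses on something with over 40 N, if the wrist force passes 120 N, or if a joint passes its speed limit or range.

## Robot

A 6-joint arm with a two-finger parallel gripper is mounted at the origin on the work surface. World frame = base frame: x ahead of the robot, y to its left, z up, the work surface at z = 0. Lengths are in m, angles in rad, forces in N, time in s.
With the tool pointing down it reaches from about 0.25 to 0.725 m from the base axis. Payload 4 kg.
Tool frame: the origin (TCP) lies where the fingers leave the gripper's body, on its centre line; the fingertips stand 73 mm ahead of it and the grasp point (between the pads) lies 54 mm ahead of it; y points along the fingers, x is the direction in which the jaws open and shut, and the axes are right-handed (so a half turn about y gives the same grasp; the last joint's range is limited). The gripper opens to 85 mm and grips with 20 to 120 N. Pads are 22 mm wide; open, the fingers measure 114 mm over their backs; the gripper's body (76 mm by 85 mm) begins 54 mm behind the grasp point. The pads swing forward as they close: fully open they stand 13 mm farther back than shut.
Start: joints at [-1.302, 0.241, 0.005, 1.335, 0, 1.571], TCP at [0.133, -0.482, 0.304] pointing down, gripper open.
Joint ranges: [-2.72, 2.72], [-1.05, 1.87], [-1.09, 1.28], [-1.99, 2.15], [-1.42, 1.44], [-3.14, 3.14]. Speed limits (rad/s): [2.79, 2.79, 3.14, 3.14, 3.14, 3.14].

## Interface

Orientations are given as a unit quaternion [w, x, y, z].
In Python, from bench import get_state, optics, close_job gives the robot as it stands.
- The arm moves only by the tool move_arm, never from a script. Its argument "motion" is a list of rows, each a list of 7 numbers: the finger opening in cm, from 0 to 8.54, then the shift along the world's x, y, z in cm, then the turn, a rotation vector about the world's x, y, z in degrees. A call has 1 to 20 rows; each row is the pose to reach, as a shift and turn from the pose commanded when the call began; what a row does not reach only later rows make up. A row lasts 1/10 s, in which the tool goes at most 50 mm and 8.59 degrees, less where a joint would pass 70% of its speed; a pose out of reach is approached as far as the arm can. A call with a gripper value outside its range is refused whole. The fingers move at their own pace and stop on an object; the grip force is fixed at half the most. Time passes only in rows, so rows that repeat a pose let the fingers close. It gives the time, the measured TCP pose, the force and the opening at its end, in the units of the state.
- get_state(): the state, without advancing time (a new reading comes with each control period).
- optics.camera(name): name is "scene" or "top" or "wrist"; returns a dict with "image" (384x512x3 uint8, red, green, blue), "fx", "fy", "cx", "cy" (pixels), "k1" (the pictures are not rectified: a ray, as slopes to the right and down, at radius r is drawn at 1 + k1 r^2 times it, then the intrinsics apply), "rvec" (rotation vector, rad) and "tvec" (3), from world to camera coordinates, as OpenCV has them; the wrist camera has in their place "T_tool_cam" (4x4, takes a point from camera to tool coordinates, whose origin is the TCP and whose axes are the tool frame's). Camera axes: x right, y down, z forward; pixel columns grow to the right and rows downward; lengths in m; the calibration is good to about 2 mm. A picture is of the moment at which its call begins: read the wrist's pose just before it. There is no depth.
- close_job(): hands the job in, once; it reports no verdict.
The state is a dict: "t": time; "q": joint angles; "qd": joint speeds; "tau": joint torques, N m; "eef_pos": TCP position; "ee_rot": TCP orientation; "force": force on the tool from outside, world axes, zero at the start; "ft_torque": the same for the moment, N m; "opening": finger opening in m.
Only numpy, scipy, OpenCV 4.12 (cv2) and the standard library are available. Lean on these libraries where they do the work, as an engineer would, in place of code of your own. Each camera call takes 0.05 s, during which the arm holds its last target. There are 200 camera calls.

## Working session

There is one attempt and no reset: what is moved stays moved. The work goes in short steps, Python scripts to look and compute and a tool call to move; the robot and the scene stay as the last step left them, time stands still between calls to the robot, and variables do not carry over. Pictures are saved under pics/ and viewed, about 8 in all and at most 12, crops included, and the job is handed in when it is done.

Besides the shell and the picture viewer there is one more tool, called after "Emit:" as name(argument=value, ...) on one line, values as JSON. move_arm: Moves the arm, as the interface text tells. Its arguments: {"type":"object","properties":{"motion":{"type":"array"}},"required":["motion"]}

```bash
mkdir -p pics; ls
cat > h.py <<'E'
import numpy as np, cv2
from bench import get_state, optics, close_job
from scipy.spatial.transform import Rotation as R
def cam(name):
    s=get_state(); c=optics.camera(name)
    if name=="wrist":
        q=s["ee_rot"]; T=np.eye(4); T[:3,:3]=R.from_quat([q[1],q[2],q[3],q[0]]).as_matrix(); T[:3,3]=s["eef_pos"]
        T=T@np.array(c["T_tool_cam"]); c["Rwc"]=T[:3,:3]; c["o"]=T[:3,3]
    else:
        Rm=cv2.Rodrigues(np.array(c["rvec"],float))[0]; c["Rwc"]=Rm.T; c["o"]=-Rm.T@np.array(c["tvec"],float).ravel()
    c["image"]=np.array(c["image"]); return c
def pix2plane(c,uv,z):
    uv=np.atleast_2d(np.array(uv,float)); K=np.array([[c["fx"],0,c["cx"]],[0,c["fy"],c["cy"]],[0,0,1]])
    # image: slope*(1+k1 r^2)  -> OpenCV k1 model
    n=cv2.undistortPoints(uv.reshape(-1,1,2),K,np.array([c["k1"],0,0,0,0.]))[:,0]
    d=np.c_[n,np.ones(len(n))]@c["Rwc"].T
    t=(z-c["o"][2])/d[:,2]; return c["o"]+d*t[:,None]
def proj(c,P):
    p=(np.atleast_2d(P)-c["o"])@c["Rwc"]; n=p[:,:2]/p[:,2:]
    n=n*(1+c["k1"]*(n**2).sum(1,keepdims=True)); return n*[c["fx"],c["fy"]]+[c["cx"],c["cy"]]
def save(c,f,crop=None,s=1.5):
    im=c["image"]
    if crop: im=im[crop[1]:crop[3],crop[0]:crop[2]]
    cv2.imwrite("pics/"+f,cv2.resize(im[:,:,::-1],None,fx=s,fy=s,interpolation=cv2.INTER_CUBIC))
E
python3 - <<'E'
from h import *
c=cam("top"); save(c,"top.png"); print(c["o"],c["k1"],c["fx"])
np.save("top.npy",c["image"])
c=cam("scene"); save(c,"scene.png"); print(c["o"])
s=get_state(); print(s["t"],s["ee_rot"],s["eef_pos"])
E
```

```text
pics
[ 0.41604929 -0.01925368  1.2314633 ] -0.04864975974194406 354.97241062416657
[0.89025461 0.72978083 1.35563898]
0.1 [ 0.56289722 -0.56208058  0.42903603 -0.42794886] [ 0.13267586 -0.4816161   0.30310391]
```

View pics/top.png

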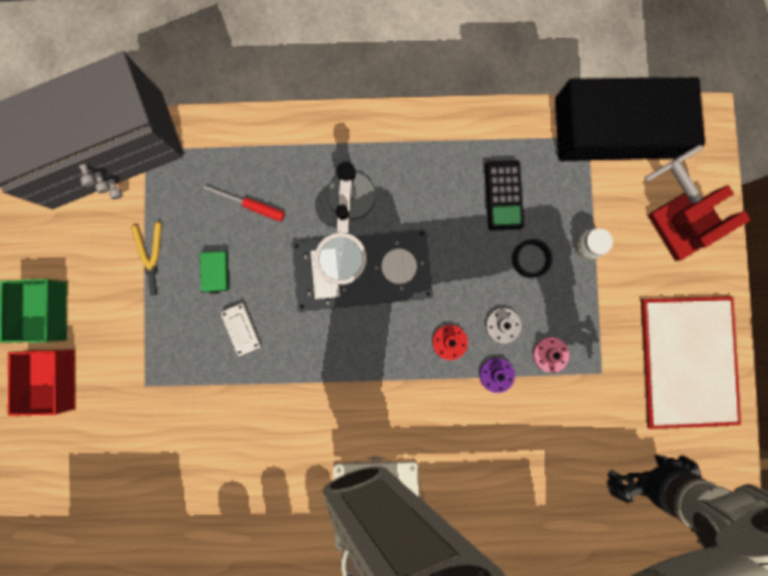

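View pics/scene.png

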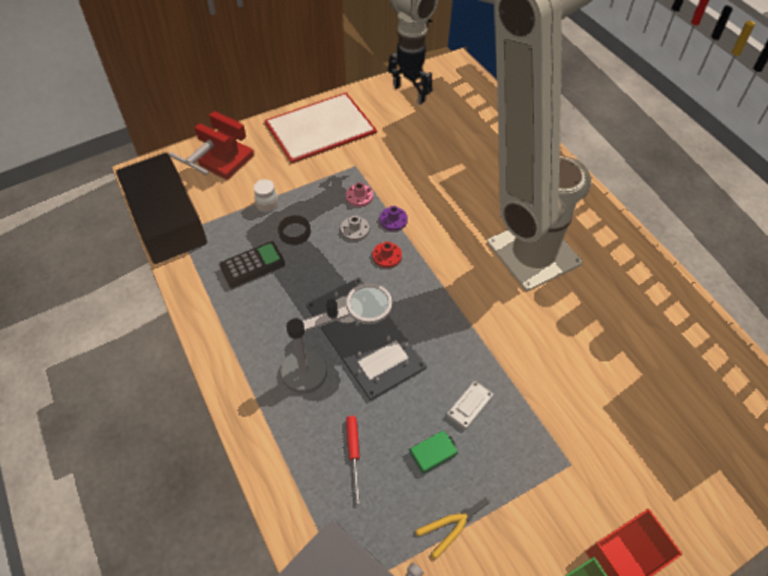

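The top view (scaled 1.5×) shows the magnifier post at (346,172), the knob at (342,212) and the lens at (340,258). The plate spans (294,240) to (433,295), with the round patch at (399,266). The cover is at (240,328) and the grey flange at (503,324), among the red, purple and pink look-alikes.

Run:
```python
from h import *
c=cam("top")
def p(n,u,v,z): print(n,pix2plane(c,[[u/1.5,v/1.5]],z)[0].round(4))
p("post",346,172,.215);p("knob",342,212,.256);p("lens",340,258,.212)
for q in [(294,240),(429,231),(433,295),(302,310)]: p("plate",*q,.018)
p("round",399,266,.018);p("cover",240,328,.026);p("flange",503,324,.014)
p("hub",506,324,.046)
for n,q in dict(red=(450,341),purple=(497,375),pink=(551,355),tape=(532,258),jar=(598,242),calc=(503,193),bit=(214,272)).items(): p(n,*q,.02)
im=c["image"]; hsv=cv2.cvtColor(im,cv2.COLOR_RGB2HSV)
m=((hsv[...,1]<45)&(hsv[...,2]>140)).astype(np.uint8)
for ct in cv2.findContours(m,0,2)[0]:
    if 100<cv2.contourArea(ct)<2500:
        r=cv2.minAreaRect(ct); print(cv2.contourArea(ct),r, pix2plane(c,[r[0]],.02)[0].round(4), pix2plane(c,cv2.boxPoints(r),.02)[:,:2].round(3).tolist())
```

```text
post [0.7072 0.0369 0.215 ]
knob [0.6199 0.0437 0.256 ]
lens [0.5395 0.0524 0.212 ]
plate [0.6076 0.171  0.018 ]
plate [ 0.62   -0.1401  0.018 ]
plate [ 0.4723 -0.1442  0.018 ]
plate [0.4462 0.1554 0.018 ]
round [ 0.5409 -0.0686  0.018 ]
cover [0.409  0.2958 0.026 ]
flange [ 0.4017 -0.3028  0.014 ]
hub [ 0.4019 -0.302   0.046 ]
red [ 0.3668 -0.1791  0.02  ]
purple [ 0.287  -0.2831  0.02  ]
pink [ 0.3283 -0.4083  0.02  ]
tape [ 0.551  -0.3748  0.02  ]
jar [ 0.5843 -0.5307  0.02  ]
calc [ 0.7041 -0.3146  0.02  ]
bit [0.5386 0.3561 0.02  ]
171.5 ((270.5, 318.5), (19.0, 13.0), 90.0) [ 0.0639 -0.0698  0.02  ] [[0.096, -0.049], [0.095, -0.093], [0.032, -0.091], [0.033, -0.047]]
307.5 ((336.0, 217.0), (22.0, 22.0), 90.0) [ 0.3983 -0.3035  0.02  ] [[0.437, -0.267], [0.435, -0.343], [0.36, -0.34], [0.362, -0.264]]
513.0 ((159.52810668945312, 219.78253173828125), (32.63569641113281, 17.35131072998047), 67.61986541748047) [0.4052 0.299  0.02  ] [[0.447, 0.348], [0.468, 0.292], [0.364, 0.251], [0.343, 0.306]]
332.5 ((265.5, 177.0), (20.0, 21.0), 90.0) [ 0.5419 -0.0669  0.02  ] [[0.577, -0.032], 
[... 873 characters left out ...]
, -0.587], [0.985, -0.58], [0.986, -0.514]]
267.0 ((9.5, 35.0), (19.0, 34.0), 0.0) [1.0899 0.8507 0.02  ] [[1.027, 0.884], [1.159, 0.891], [1.154, 0.818], [1.023, 0.811]]
149.0 ((194.37998962402344, 20.159988403320312), (34.399993896484375, 21.399995803833008), 36.869895935058594) [1.1133 0.1704 0.02  ] [[1.123, 0.243], [1.187, 0.196], [1.104, 0.098], [1.041, 0.145]]
1497.0 ((278.5, 13.5), (27.0, 85.0), 90.0) [ 1.1297 -0.1315  0.02  ] [[1.185, 0.02], [1.178, -0.287], [1.075, -0.282], [1.083, 0.022]]
144.0 ((223.4754180908203, 13.229510307312012), (28.428224563598633, 20.461078643798828), 84.80557250976562) [1.1362 0.0657 0.02  ] [[1.188, 0.106], [1.193, 0.033], [1.085, 0.026], [1.08, 0.098]]
```

Emit:
move_arm(motion=[[8.5,0,0,3,0,0,8],[8.5,0,0,6,0,0,16]])

```text
t: 0.35
eef_pos: [0.1326, -0.4813, 0.3632]
ee_rot: [0.619, -0.617, 0.345, -0.343]
force: [0.4, -1.2, 0.2]
opening: 0.085
```

Run:
```python
from h import *
s=get_state(); print(s["t"],np.round(s["q"],3),s["ee_rot"],s["eef_pos"])
```

```text
0.35 [-1.302  0.225  0.138  1.488  0.     1.286] [ 0.61865859 -0.61660441  0.34529045 -0.3432711 ] [ 0.13258191 -0.48127957  0.36321172]
```

Emit:
move_arm(motion=[[6,48.7,52.5,0,0,0,143],[6,48.7,52.5,0,0,0,143],[6,48.7,52.5,0,0,0,143],[6,48.7,52.5,0,0,0,143],[6,48.7,52.5,0,0,0,143],[6,48.7,52.5,0,0,0,143],[6,48.7,52.5,0,0,0,143],[6,48.7,52.5,0,0,0,143],[6,48.7,52.5,0,0,0,143],[6,48.7,52.5,0,0,0,143],[6,48.7,52.5,0,0,0,143],[6,48.7,52.5,0,0,0,143],[6,48.7,52.5,0,0,0,143],[6,48.7,52.5,0,0,0,143],[6,48.7,52.5,0,0,0,143],[6,48.7,52.5,0,0,0,143],[6,48.7,52.5,0,0,0,143],[6,48.7,52.5,0,0,0,143]])

```text
t: 2.15
eef_pos: [0.6198, 0.0434, 0.363]
ee_rot: [0.524, -0.523, -0.475, 0.476]
force: [-0.3, -0.6, 0.4]
opening: 0.06
```

Run:
```python
from h import *
s=get_state(); print(s["t"],np.round(s["q"],3),s["ee_rot"],s["eef_pos"])
c=cam("wrist"); save(c,"w1.png",s=1.2); print(c["o"],c["fx"],proj(c,[[.62,.044,.256],[.707,.037,.215]]))
```

```text
2.15 [ 0.07   0.487  0.514  1.6   -0.     0.167] [ 0.52406661 -0.52338748 -0.47465608  0.47552218] [0.6198319  0.043359   0.36301248]
[0.54896243 0.05092277 0.43343213] 284.25623206274895 [[263.52150535 217.03394469]
 [265.15222609 290.1686369 ]]
```

View pics/w1.png

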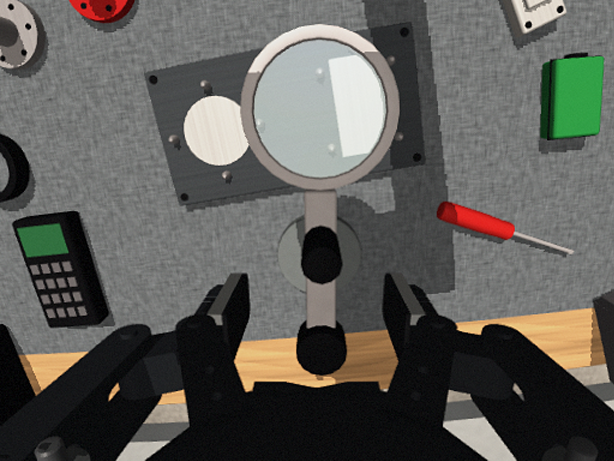

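The wrist view shows the knob between the fingers, with its top at about (322,260). That is 3 mm to +y of my estimate. The plate, its pins and both patches are also visible.

Emit:
move_arm(motion=[[6,0.2,0.3,-3.5,0,0,0],[6,0.2,0.3,-6.9,0,0,0],[2.8,0.2,0.3,-6.9,0,0,0],[2.8,0.2,0.3,-6.9,0,0,0],[2.8,0.2,0.3,-6.9,0,0,0],[2.8,0.2,0.3,-6.9,0,0,0]])

```text
t: 2.8
eef_pos: [0.6228, 0.0459, 0.2975]
ee_rot: [-0.523, 0.525, 0.476, -0.474]
force: [0.1, -0.4, 1.0]
opening: 0.028
```

Emit:
move_arm(motion=[[2.8,0.2,1.17,0,0,0,-8],[2.8,0.53,2.31,0,0,0,-16],[2.8,1.02,3.4,0,0,0,-24],[2.8,1.66,4.4,0,0,0,-32],[2.8,2.43,5.3,0,0,0,-40],[2.8,3.32,6.09,0,0,0,-48],[2.8,4.31,6.75,0,0,0,-56],[2.8,5.39,7.26,0,0,0,-64],[2.8,6.52,7.62,0,0,0,-72],[2.8,7.7,7.81,0,0,0,-80],[2.8,7.7,7.81,0,0,0,-80]])

```text
t: 3.9
eef_pos: [0.7, 0.1243, 0.2959]
ee_rot: [0.707, -0.706, -0.028, 0.026]
force: [-0.1, -0.3, 0.1]
opening: 0.0277
```

Emit:
move_arm(motion=[[5,0,0,0,0,0,0],[5,0,0,0,0,0,0],[5,0,0,4,0,0,0],[5,-3,0,8,0,0,0]])

```text
t: 4.3
eef_pos: [0.6695, 0.1235, 0.3698]
ee_rot: [-0.706, 0.707, 0.024, -0.03]
force: [0.3, 0.4, 0.6]
opening: 0.0501
```

Run:
```python
from h import *
s=get_state(); print(s["t"],np.round(s["q"],3),s["ee_rot"],s["eef_pos"])
c=cam("top"); save(c,"top2.png",(100,80,420,270),2.5)
im=c["image"]; hsv=cv2.cvtColor(im,cv2.COLOR_RGB2HSV)
m=((hsv[...,1]<45)&(hsv[...,2]>140)).astype(np.uint8)
for ct in cv2.findContours(m,0,2)[0]:
    a=cv2.contourArea(ct)
    if 100<a<2500:
        r=cv2.minAreaRect(ct); 
        if 130<r[0][0]<420 and 80<r[0][1]<260: print(a,np.round(r[0],1),np.round(r[1],1),r[2],pix2plane(c,[r[0]],.018)[0].round(4), pix2plane(c,cv2.boxPoints(r),.018)[:,:2].round(3).tolist())
```

```text
4.3 [ 0.183  0.649  0.804  1.735 -0.     1.676] [-0.70604408  0.70710131  0.02424164 -0.03036167] [0.66946305 0.1235246  0.36976718]
264.0 [335.5 217. ] [21. 22.] 0.0 [ 0.3984 -0.3023  0.018 ] [[0.362, -0.265], [0.437, -0.268], [0.435, -0.34], [0.36, -0.337]]
115.5 [153.6 220.2] [28.9  6.4] 74.35774993896484 [0.4041 0.3198 0.018 ] [[0.449, 0.344], [0.455, 0.322], [0.359, 0.296], [0.354, 0.318]]
397.5 [265.5 177. ] [22. 23.] 90.0 [ 0.5421 -0.0669  0.018 ] [[0.581, -0.028], [0.579, -0.108], [0.503, -0.105], [0.505, -0.026]]
203.5 [399.5 162. ] [18. 15.] 90.0 [ 0.5822 -0.5343  0.018 ] [[0.614, -0.51], [0.613, -0.563], [0.55, -0.559], [0.551, -0.506]]
```

View pics/top2.png

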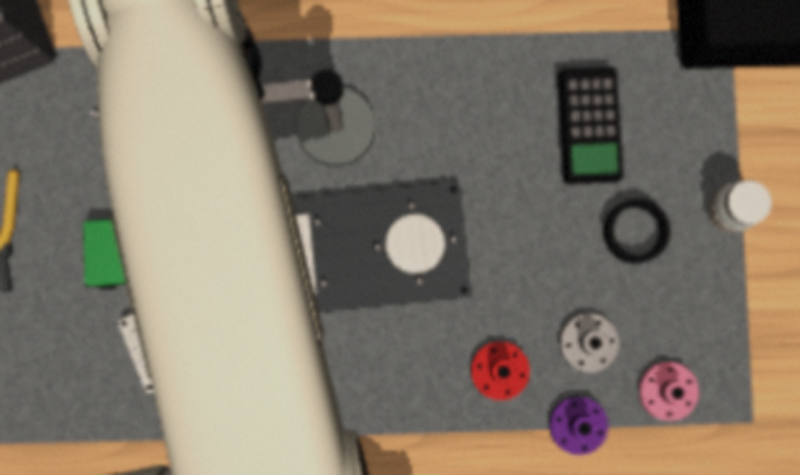

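The arm now points to +y, clear of the plate. Next I look at the plate from above on the way to the cover.

Emit:
move_arm(motion=[[8.5,-5,-10,0,0,0,89],[8.5,-5,-10,0,0,0,89],[8.5,-5,-10,0,0,0,89],[8.5,-5,-10,0,0,0,89],[8.5,-5,-10,0,0,0,89],[8.5,-5,-10,0,0,0,89],[8.5,-5,-10,0,0,0,89],[8.5,-5,-10,0,0,0,89],[8.5,-5,-10,0,0,0,89],[8.5,-5,-10,0,0,0,89],[8.5,-5,-10,0,0,0,89],[8.5,-5,-10,0,0,0,89]])

```text
t: 5.55
eef_pos: [0.6183, 0.024, 0.3757]
ee_rot: [-0.484, 0.485, 0.515, -0.515]
force: [0.3, -0.1, 0.7]
opening: 0.085
```

Run:
```python
from h import *
s=get_state(); print(s["t"],np.round(s["q"],3),s["eef_pos"])
c=cam("wrist"); save(c,"w2.png",s=1.2); print(c["o"])
import pickle; pickle.dump(c,open("w2.pkl","wb"))
im=c["image"]; hsv=cv2.cvtColor(im,cv2.COLOR_RGB2HSV)
for lo in (150,180):
  m=((hsv[...,1]<60)&(hsv[...,2]>lo)).astype(np.uint8)
  for ct in cv2.findContours(m,0,2)[0]:
    a=cv2.contourArea(ct)
    if a>500:
        r=cv2.minAreaRect(ct); M=cv2.moments(ct)
        print(lo,a,np.round(r[0],1),np.round(r[1],1),pix2plane(c,[r[0],(M["m10"]/M["m00"],M["m01"]/M["m00"])],.018)[:,:2].round(4).tolist(), pix2plane(c,cv2.boxPoints(r),.018)[:,:2].round(4).tolist())
```

```text
5.55 [ 0.039  0.481  0.537  1.626 -0.    -0.021] [0.61832981 0.02401528 0.37568381]
[0.54706254 0.02044837 0.44591164]
150 981.0 [425.5 372. ] [22. 53.] [[1.0441, 0.3838], [1.0455, 0.3821]] [[1.0142, 0.3198], [1.0144, 0.4333], [1.0769, 0.4528], [1.0751, 0.3342]]
150 1399.0 [100.5 364.5] [37. 55.] [[1.0639, -0.2798], [1.071, -0.2775]] [[1.0211, -0.3307], [1.0077, -0.2165], [1.1096, -0.2276], [1.1266, -0.3501]]
150 3778.5 [447.2 259.9] [93.9 60.4] [[0.7827, 0.3565], [0.7821, 0.3612]] [[0.8447, 0.2826], [0.7277, 0.2603], [0.724, 0.4295], [0.8451, 0.4668]]
150 2411.0 [203.5  97. ] [56. 55.] [[0.5397, -0.0669], [0.5395, -0.0666]] [[0.5033, -0.1065], [0.4994, -0.0283], [0.5774, -0.0258], [0.5819, -0.1076]]
150 2545.5 [319.9  95. ] [36. 79.] [[0.5269, 0.1008], [0.5269, 0.0991]] [[0.5843, 0.0784], [0.4747, 0.0715], [0.4725, 0.1221], [0.5823, 0.1324]]
150 1790.5 [470.   27.7] [62.1 37.3] [[0.418, 0.3054], [0.4182, 0.3057]] [[0.3866, 0.2638], [0.372, 0.3167], [0.4505, 0.3498], [0.4648, 0.2946]]
180 933.5 [425.5 372. ] [22. 53.] [[1.0441, 0.3838], [1.0461, 0.3824]] [[1.0142, 0.3198], [1.0144, 0.4333], [1.0769, 0.4528], [1.0751, 0.3342]]
180 1358.0 [100.5 364.5] [53. 37.] [[1.0639, -0.2798], [1.0715, -0.2777]] [[1.1262, -0.3478], [1.0208, -0.3285], [1.0079, -0.2185], [1.1098, -0.2297]]
180 3467.5 [447.7 260.3] [92.9 59.5] [[0.7835, 0.3576], [0.7817, 0.3575]] [[0.8445, 0.2843], [0.7291, 0.2623], [0.7256, 0.43], [0.8451, 0.4667]]
180 2370.0 [203.8  96.8] [55.9 53.7] [[0.5394, -0.0665], [0.5395, -0.0665]] [[0.5411, -0.1231], [0.4868, -0.0682], [0.5374, -0.0104], [0.5951, -0.0649]]
180 2522.5 [319.2  95. ] [34.2 78.7] [[0.527, 0.0999], [0.5268, 0.0991]] [[0.5843, 0.0791], [0.4751, 0.0715], [0.4727, 0.1196], [0.5821, 0.1304]]
180 1673.0 [470.2  27.5] [61.3 36.4] [[0.4177, 0.3056], [0.4179, 0.3064]] [[0.3864, 0.2651], [0.3725, 0.3167], [0.4501, 0.3488], [0.4637, 0.295]]
```

View pics/w2.png

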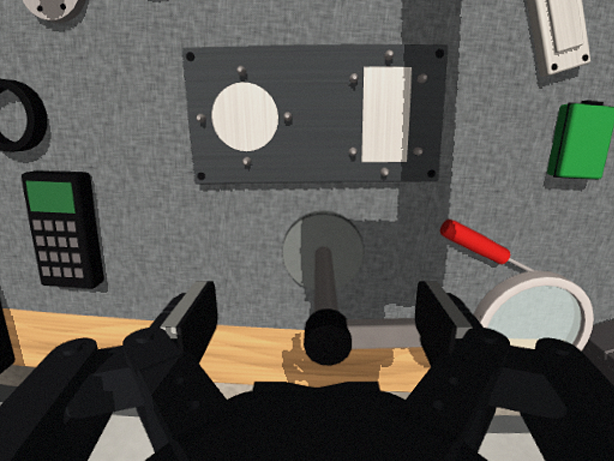

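The wrist view shows both bays in the clear: the round patch at (244,117), the long patch at (386,114) with its right edge in shadow, and the lens far off at lower right. The two bay centres measure 169 mm apart against 170 nominal. Now on to the cover.

Emit:
move_arm(motion=[[8.5,-21,27.4,-12.5,0,0,18.5],[8.5,-21,27.4,-12.5,0,0,18.5],[8.5,-21,27.4,-12.5,0,0,18.5],[8.5,-21,27.4,-12.5,0,0,18.5],[8.5,-21,27.4,-12.5,0,0,18.5],[8.5,-21,27.4,-12.5,0,0,18.5],[8.5,-21,27.4,-12.5,0,0,18.5],[8.5,-21,27.4,-12.5,0,0,18.5],[8.5,-21,27.4,-12.5,0,0,18.5],[8.5,-21,27.4,-12.5,0,0,18.5]])

```text
t: 6.6
eef_pos: [0.4087, 0.2981, 0.2504]
ee_rot: [-0.395, 0.396, 0.586, -0.586]
force: [0.6, -0.2, -0.0]
opening: 0.0846
```

```bash
cat > meas.py <<'E'
from h import *
import sys
def run(z,lo=150,amin=800,vmax=330):
    s=get_state(); q=s["ee_rot"]; X=R.from_quat([q[1],q[2],q[3],q[0]]).as_matrix()[:,0]
    print("t",s["t"],"tcp",np.round(s["eef_pos"],4),"jaw yaw",np.degrees(np.arctan2(X[1],X[0])).round(1),"q",np.round(s["q"],2))
    c=cam("wrist"); hsv=cv2.cvtColor(c["image"],cv2.COLOR_RGB2HSV)
    m=((hsv[...,1]<60)&(hsv[...,2]>lo)).astype(np.uint8)
    for ct in cv2.findContours(m,0,2)[0]:
        a=cv2.contourArea(ct); r=cv2.minAreaRect(ct)
        if a>amin and r[0][1]<vmax:
            W=pix2plane(c,ct[:,0],z)[:,:2].astype(np.float32)
            w=cv2.minAreaRect(W*1000); ci=cv2.minEnclosingCircle(W*1000)
            b=cv2.boxPoints(w); e=b[1]-b[0]; f=b[2]-b[1]; e=e if np.hypot(*e)>np.hypot(*f) else f
            print(int(a),"px",np.round(r[0]),"ctr",np.round(w[0],1),"size",np.round(w[1],1),"long yaw",np.degrees(np.arctan2(e[1],e[0])).round(1),"circ",np.round(ci[0],1),round(ci[1],1))
    return c
E
python3 - <<'E'
from meas import *
c=run(.02); save(c,"w3.png",s=1.0)
E
```

```text
t 6.6 tcp [0.4087 0.2981 0.2504] jaw yaw 111.9 q [ 0.63  0.28 -0.08  1.21 -0.    0.25]
3776 px [ 69. 201.] ctr [527.2 104. ] size [109.9  56.3] long yaw 4.1 circ [527.2 103.4] 60.7
4791 px [266. 168.] ctr [404.4 300.1] size [107.7  54.6] long yaw 21.6 circ [404.5 299.8] 59.5
```

View pics/w3.png

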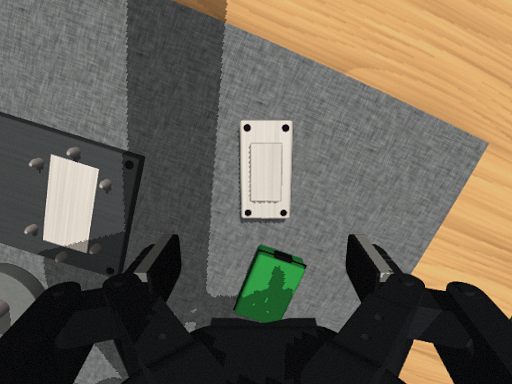

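The close view shows the cover clean at (266,168), measuring 108×55 with yaw 21.6°. It agrees with the top view.

Emit:
move_arm(motion=[[8.5,-0.4,0.15,-5,0,0,0],[8.5,-0.4,0.15,-10,0,0,0],[8.5,-0.4,0.15,-14,0,0,0],[8.5,-0.4,0.15,-16,0,0,0],[8.5,-0.4,0.15,-17.4,0,0,0],[8.5,-0.4,0.15,-17.4,0,0,0]])

```text
t: 7.25
eef_pos: [0.4049, 0.2977, 0.0743]
ee_rot: [0.397, -0.396, -0.584, 0.586]
force: [-0.0, -0.5, 0.1]
opening: 0.0849
```

Emit:
move_arm(motion=[[4.5,0,0,0,0,0,0],[4.5,0,0,0,0,0,0],[4.5,0,0,0,0,0,0],[4.5,0,0,0,0,0,0],[4.5,0,0,0,0,0,0],[4.5,0,0,0,0,0,0]])

```text
t: 7.85
eef_pos: [0.4061, 0.3, 0.0778]
ee_rot: [-0.395, 0.397, 0.587, -0.585]
force: [1.0, -1.6, 6.6]
opening: 0.0545
```

Emit:
move_arm(motion=[[4.5,0,0,1,0,0,0],[4.5,0,0,3,0,0,0],[4.5,0,0,7,0,0,0],[4.5,0,0,11,0,0,0],[4.5,0,0,11,0,0,0]])

```text
t: 8.35
eef_pos: [0.4073, 0.3016, 0.1918]
ee_rot: [-0.395, 0.397, 0.59, -0.582]
force: [1.2, 2.2, -4.4]
opening: 0.0543
```

Run:
```python
from meas import *
print(get_state()["opening"],get_state()["force"])
c=run(.1,150,800); save(c,"w4.png",s=1.0)
```

```text
0.054344799353103414 [ 1.17755267  2.20270853 -4.37467099]
t 8.35 tcp [0.4073 0.3016 0.1918] jaw yaw 111.9 q [ 0.64  0.33 -0.18  1.05  0.    0.25]
5280 px [ 26. 221.] ctr [465.3 161. ] size [73.4 37.4] long yaw 4.2 circ [465.4 161.1] 40.7
16628 px [264. 225.] ctr [412.8 304.8] size [113.7  68.4] long yaw 21.6 circ [411.7 304.4] 63.9
```

View pics/w4.png

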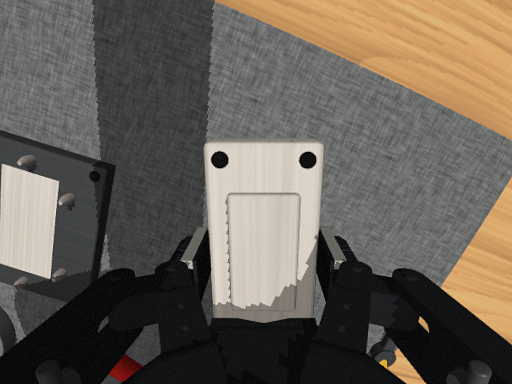

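The cover is held between the pads, with its far edge at row 142 from column 206 to 323. I'll check how far along it is held.

Run:
```python
from h import *
c=cam("wrist"); s=get_state()
hsv=cv2.cvtColor(c["image"],cv2.COLOR_RGB2HSV)
m=((hsv[...,1]<60)&(hsv[...,2]>150)).astype(np.uint8)
rows=[np.argmax(m[100:,x])+100 for x in range(225,305,10)]
cols=[(np.argmax(m[r,150:])+150, 400-np.argmax(m[r,400:150:-1])) for r in (175,195,215)]
print(rows,cols)
# tool-frame coordinates
T=np.array(c["T_tool_cam"]); c["Rwc"]=T[:3,:3]; c["o"]=T[:3,3]
K=np.array([[c["fx"],0,c["cx"]],[0,c["fy"],c["cy"]],[0,0,1]])
def tool(uv,y):
    n=cv2.undistortPoints(np.array(uv,float).reshape(-1,1,2),K,np.array([c["k1"],0,0,0,0.]))[:,0]
    d=np.c_[n,np.ones(len(n))]@c["Rwc"].T; t=(y-c["o"][1])/d[:,1]; return (c["o"]+d*t[:,None]).round(4)
for y in (.0535,.0555,.0575):
    print(tool([(230,rows[0]),(300,rows[-1])],y).tolist(), tool([(cols[1][0],195),(cols[1][1],195)],y).tolist())
```

```text
[np.int64(142), np.int64(142), np.int64(142), np.int64(142), np.int64(142), np.int64(142), np.int64(142), np.int64(142)] [(np.int64(206), np.int64(321)), (np.int64(207), np.int64(320)), (np.int64(208), np.int64(318))]
[[-0.0136, 0.0535, 0.056], [0.0168, 0.0535, 0.056]] [[-0.025, 0.0535, 0.0319], [0.0268, 0.0535, 0.0319]]
[[-0.0139, 0.0555, 0.0557], [0.017, 0.0555, 0.0557]] [[-0.0254, 0.0555, 0.0312], [0.0272, 0.0555, 0.0312]]
[[-0.0141, 0.0575, 0.0555], [0.0173, 0.0575, 0.0555]] [[-0.0258, 0.0575, 0.0306], [0.0276, 0.0575, 0.0306]]
```

It is centred to within 1 mm. Now I carry it to the long bay.

Emit:
move_arm(motion=[[4.5,12.2,-19.7,0,0,0,-17.7],[4.5,12.2,-19.7,0,0,0,-17.7],[4.5,12.2,-19.7,0,0,0,-17.7],[4.5,12.2,-19.7,0,0,0,-17.7],[4.5,12.2,-19.7,0,0,0,-17.7],[4.5,12.2,-19.7,0,0,0,-17.7],[4.5,12.2,-19.7,0,0,0,-17.7],[4.5,12.2,-19.7,-3,0,0,-17.7],[4.5,12.2,-19.7,-5,0,0,-17.7],[4.5,12.2,-19.7,-5,0,0,-17.7]])

```text
t: 9.45
eef_pos: [0.5226, 0.1032, 0.1317]
ee_rot: [0.483, -0.478, -0.516, 0.521]
force: [-0.9, -0.4, -4.6]
opening: 0.054
```

Run:
```python
from meas import *
c=run(.018,150,300); save(c,"w5.png",s=1.0)
print(get_state()["force"])
for i in range(3): optics.camera("top"); s=get_state(); print(np.round(s["eef_pos"],4))
```

```text
t 9.45 tcp [0.5226 0.1032 0.1317] jaw yaw 94.3 q [ 0.19  0.45 -0.17  0.96  0.    0.12]
6691 px [ 40. 217.] ctr [542.3 -58.7] size [63.4 80.4] long yaw -11.1 circ [540.7 -66.9] 40.3
17874 px [264. 228.] ctr [539.1 105. ] size [137.   78.1] long yaw 4.4 circ [540.  104.9] 76.7
[-0.25385979 -0.39230151 -3.9157787 ]
[0.5255 0.1035 0.1351]
[0.5265 0.1035 0.1362]
[0.5272 0.1034 0.1368]
```

View pics/w5.png

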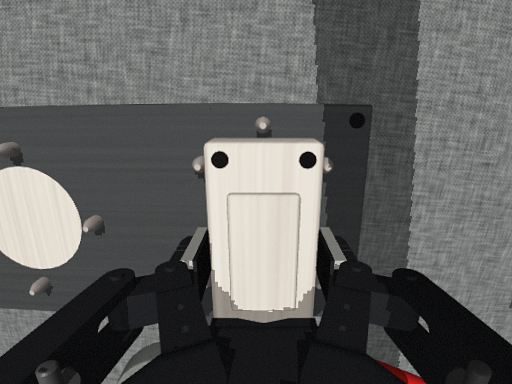

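Hovering over the bay, the cover sits evenly between the side pins at (198,165) and (328,165), with the end pin at (263,124). Lowering slowly.

Emit:
move_arm(motion=[[4.5,0,0,-1.5,0,0,0],[4.5,0,0,-2.7,0,0,0],[4.5,0,0,-3.4,0,0,0],[4.5,0,0,-3.8,0,0,0],[4.5,0,0,-3.9,0,0,0],[4.5,0,0,-3.9,0,0,0],[4.5,0,0,-3.9,0,0,0]])

```text
t: 10.35
eef_pos: [0.5272, 0.1026, 0.0973]
ee_rot: [-0.481, 0.482, 0.518, -0.518]
force: [-0.1, -0.7, -4.0]
opening: 0.054
```

Emit:
move_arm(motion=[[4.5,0,0,-0.1,0,0,0],[4.5,0,0,-0.2,0,0,0],[4.5,0,0,-0.3,0,0,0],[4.5,0,0,-0.3,0,0,0]])

```text
t: 10.75
eef_pos: [0.5271, 0.1026, 0.0958]
ee_rot: [-0.481, 0.482, 0.518, -0.517]
force: [-3.8, -1.1, 7.3]
opening: 0.0542
```

Emit:
move_arm(motion=[[6,0,0,0,0,0,0],[7,0,0,0,0,0,0],[7.5,0,0,0,0,0,0],[7.5,0,0,0.2,0,0,0],[7.5,0,0,4,0,0,0],[7.5,0,0,8,0,0,0],[7.5,0,0,12,0,0,0],[7.5,0,0,15,0,0,0],[7.5,0,0,15,0,0,0]])

```text
t: 11.65
eef_pos: [0.5294, 0.1031, 0.2493]
ee_rot: [-0.479, 0.483, 0.521, -0.515]
force: [0.5, 0.7, -0.3]
opening: 0.0749
```

Run:
```python
from meas import *
print(get_state()["force"])
c=run(.036,150,800); save(c,"w6.png",s=1.0)
```

```text
[ 0.54822184  0.65560154 -0.26265345]
t 11.65 tcp [0.5294 0.1031 0.2493] jaw yaw 94.2 q [ 0.19  0.34 -0.    1.22 -0.    0.12]
3797 px [109. 170.] ctr [535.6 -56.6] size [74.9 75.4] long yaw -6.6 circ [535.6 -56.9] 38.0
5508 px [263. 170.] ctr [526.2 102.9] size [109.5  55.5] long yaw 4.0 circ [526.1 102.9] 59.9
```

View pics/w6.png

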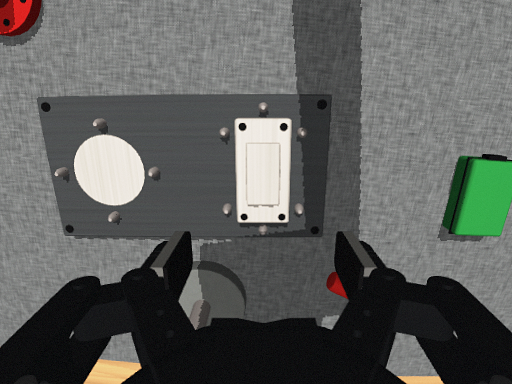

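The cover is flat and central among its six pins, measured at (526.2,102.9) mm with yaw 4.0°. Next, the flange.

Emit:
move_arm(motion=[[8.5,-12.7,-40.6,0,0,0,-40],[8.5,-12.7,-40.6,0,0,0,-40],[8.5,-12.7,-40.6,0,0,0,-40],[8.5,-12.7,-40.6,0,0,0,-40],[8.5,-12.7,-40.6,0,0,0,-40],[8.5,-12.7,-40.6,0,0,0,-40],[8.5,-12.7,-40.6,0,0,0,-40],[8.5,-12.7,-40.6,0,0,0,-40],[8.5,-12.7,-40.6,0,0,0,-40],[8.5,-12.7,-40.6,0,0,0,-40],[8.5,-12.7,-40.6,0,0,0,-40],[8.5,-12.7,-40.6,0,0,0,-40]])

```text
t: 12.9
eef_pos: [0.3997, -0.3023, 0.243]
ee_rot: [0.63, -0.629, -0.322, 0.323]
force: [-0.4, 0.9, -0.3]
opening: 0.0848
```

Run:
```python
from meas import *
c=run(.014,130,800); save(c,"w7.png",s=1.0)
```

```text
t 12.9 tcp [ 0.3997 -0.3023  0.243 ] jaw yaw 54.3 q [-0.65  0.28 -0.11  1.19  0.   -0.02]
1349 px [ 18. 300.] ctr [ 354.6 -677. ] size [ 51.2 129.5] long yaw -53.9 circ [ 333.9 -692. ] 64.8
3365 px [262. 172.] ctr [ 397.2 -302.5] size [79.1 77.5] long yaw 54.3 circ [ 397.1 -302.4] 40.0
1784 px [494. 155.] ctr [535.6 -82.6] size [39.8 81.2] long yaw -22.3 circ [542.5 -65.9] 40.6
```

View pics/w7.png

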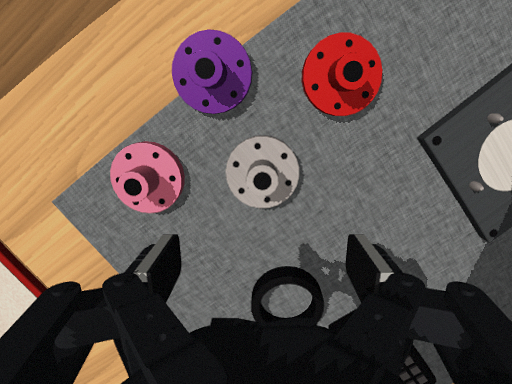

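The grey flange is at (262,172), hub up. Its measured radius is 40.0 mm and its centre is (397,−302.5) mm.

Emit:
move_arm(motion=[[8.5,-0.3,0.05,-5,0,0,0],[6,-0.3,0.05,-9.5,0,0,0],[6,-0.3,0.05,-12.5,0,0,0],[6,-0.3,0.05,-14,0,0,0],[6,-0.3,0.05,-14.5,0,0,0],[6,-0.3,0.05,-14.5,0,0,0],[2,-0.3,0.05,-14.5,0,0,0],[2,-0.3,0.05,-14.5,0,0,0],[2,-0.3,0.05,-14.5,0,0,0],[2,-0.3,0.05,-14.5,0,0,0],[2,-0.3,0.05,-14.5,0,0,0],[2,-0.3,0.05,-14.5,0,0,0]])

```text
t: 14.15
eef_pos: [0.398, -0.3031, 0.1007]
ee_rot: [-0.629, 0.63, 0.323, -0.321]
force: [0.7, 3.0, 6.1]
opening: 0.0299
```

Emit:
move_arm(motion=[[2,0,0,1,0,0,0],[2,0,0,4,0,0,0],[2,0,0,8,0,0,0],[2,0,0,9,0,0,0],[2,0,0,9,0,0,0],[2,0,0,9,0,0,0]])

```text
t: 14.75
eef_pos: [0.3959, -0.3024, 0.1875]
ee_rot: [0.63, -0.629, -0.322, 0.323]
force: [-0.2, 0.5, -5.3]
opening: 0.0299
```

Run:
```python
from meas import *
print(get_state()["opening"],get_state()["force"])
c=run(.1,130,800); save(c,"w8.png",s=1.0)
```

```text
0.02991477836491549 [-0.23249796  0.54039384 -5.30951559]
t 14.75 tcp [ 0.3959 -0.3024  0.1875] jaw yaw 54.2 q [-0.65  0.32 -0.2   1.05 -0.   -0.03]
993 px [270. 245.] ctr [ 408.  -305.2] size [39.9 24.6] long yaw 11.1 circ [ 409.3 -311.7] 20.0
5927 px [260. 202.] ctr [ 381.5 -294.5] size [80.  49.4] long yaw 58.8 circ [ 394.2 -302.1] 40.4
```

View pics/w8.png

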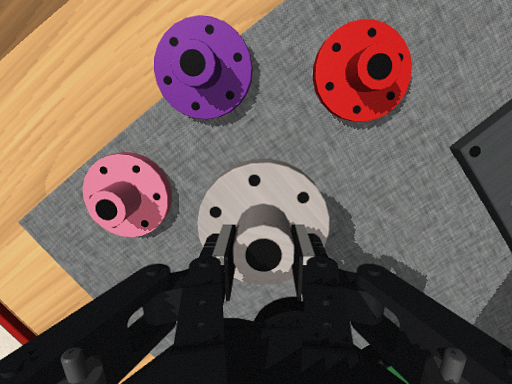

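The flange is lifted and level. I'll fit the disc's arc to get its offset in the grip.

Run:
```python
from h import *
from scipy.optimize import least_squares
c=cam("wrist"); hsv=cv2.cvtColor(c["image"],cv2.COLOR_RGB2HSV)
m=((hsv[...,1]<60)&(hsv[...,2]>130)).astype(np.uint8)
ct=max((k for k in cv2.findContours(m,0,1)[0] if cv2.boundingRect(k)[1]>120),key=cv2.contourArea)[:,0]
ct=ct[ct[:,1]<212]; ct=ct[(np.hypot(ct[:,0]-264,ct[:,1]-224)>58)]
T=np.array(c["T_tool_cam"]); K=np.array([[c["fx"],0,c["cx"]],[0,c["fy"],c["cy"]],[0,0,1]])
n=cv2.undistortPoints(ct.astype(float).reshape(-1,1,2),K,np.array([c["k1"],0,0,0,0.]))[:,0]
d=np.c_[n,np.ones(len(n))]@T[:3,:3].T
for y in (.084,.0855,.087):
    P=(T[:3,3]+d*((y-T[1,3])/d[:,1])[:,None])[:,[0,2]]
    r=least_squares(lambda p:np.hypot(P[:,0]-p[0],P[:,1]-p[1])-.04,[0,0],loss="soft_l1",f_scale=.001); print(len(P),y,r.x.round(4),np.abs(r.fun).mean())
s=get_state();q=s["ee_rot"];print(R.from_quat([q[1],q[2],q[3],q[0]]).as_matrix().round(3))
```

```text
156 0.084 [-0.0002  0.0011] 0.0003031846920239168
156 0.0855 [-0.0002  0.0009] 0.00024165990348918781
156 0.087 [-0.0002  0.0007] 0.00019278283471347942
[[ 0.585 -0.004 -0.811]
 [ 0.811  0.003  0.585]
 [ 0.    -1.     0.005]]
```

Emit:
move_arm(motion=[[2,14.4,23.5,0,0,0,0],[2,14.4,23.5,0,0,0,0],[2,14.4,23.5,0,0,0,0],[2,14.4,23.5,0,0,0,0],[2,14.4,23.5,0,0,0,0],[2,14.4,23.5,0,0,0,0],[2,14.4,23.5,0,0,0,0],[2,14.4,23.5,-2,0,0,0],[2,14.4,23.5,-4,0,0,0],[2,14.4,23.5,-4,0,0,0],[2,14.4,23.5,-4,0,0,0]])

```text
t: 15.95
eef_pos: [0.5395, -0.0684, 0.1476]
ee_rot: [0.63, -0.629, -0.321, 0.323]
force: [0.2, -0.0, -4.9]
opening: 0.0297
```

Run:
```python
from meas import *
for i in range(3): optics.camera("top")
print(get_state()["opening"],get_state()["force"])
c=run(.018+.014+.03,130,800); save(c,"w9.png",s=1.0)
```

```text
0.030038463405475495 [ 0.76034704  0.39274444 -5.01234112]
t 16.1 tcp [ 0.5414 -0.0684  0.1498] jaw yaw 54.2 q [-0.13  0.44 -0.13  1.   -0.    0.5 ]
2953 px [264. 254.] ctr [556.3 -78.7] size [37.2 40.9] long yaw -37.1 circ [556.3 -79.2] 24.3
3458 px [433. 218.] ctr [597.9  18.6] size [26.9 91.7] long yaw -86.8 circ [597.4  18.7] 47.1
7225 px [262. 197.] ctr [525.8 -58. ] size [79.4 59.1] long yaw 55.7 circ [535.4 -64.8] 41.7
9576 px [477.  44.] ctr [522.7  84.9] size [89.5 48. ] long yaw 4.0 circ [523.4  72.2] 45.9
51263 px [160. 167.] ctr [ 478.  -126.3] size [163.2 263. ] long yaw -51.0 circ [ 477.8 -126.3] 154.5
```

View pics/w9.png

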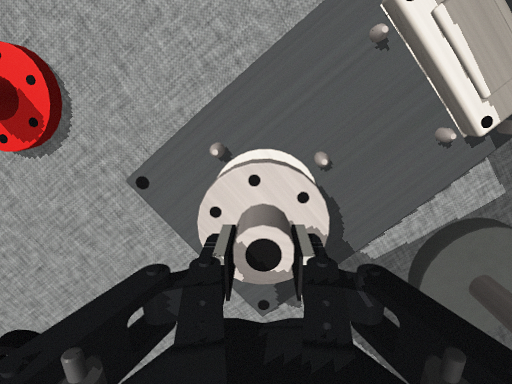

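Over the round bay, the flange covers the bright patch, with pins visible either side at (219,150) and (322,159). Lowering.

Emit:
move_arm(motion=[[2,0,0.1,-1,0,0,0],[2,0,0.1,-2,0,0,0],[2,0,0.1,-2.6,0,0,0],[2,0,0.1,-2.9,0,0,0],[2,0,0.1,-3,0,0,0],[2,0,0.1,-3,0,0,0],[2,0,0.1,-3,0,0,0]])

```text
t: 16.85
eef_pos: [0.5414, -0.067, 0.119]
ee_rot: [-0.629, 0.63, 0.323, -0.322]
force: [-0.4, 0.2, -5.1]
opening: 0.0298
```

Emit:
move_arm(motion=[[2,0,0,-0.1,0,0,0],[2,0,0,-0.2,0,0,0],[2,0,0,-0.2,0,0,0]])

```text
t: 17.15
eef_pos: [0.5414, -0.067, 0.1187]
ee_rot: [-0.629, 0.63, 0.323, -0.321]
force: [-3.7, -0.0, 5.8]
opening: 0.0295
```

Contact is felt. I release and rise to look.

Emit:
move_arm(motion=[[3.5,0,0,0,0,0,0],[4.5,0,0,0,0,0,0],[5,0,0,0,0,0,0],[5,0,0,2,0,0,0],[5,0,0,6,0,0,0],[5,0,0,11,0,0,0],[5,0,0,16,0,0,0],[5,0,0,20,0,0,0],[5,0,0,20,0,0,0],[5,0,0,20,0,0,0]])

```text
t: 18.15
eef_pos: [0.5414, -0.067, 0.3181]
ee_rot: [-0.629, 0.63, 0.323, -0.321]
force: [-0.6, 0.7, -1.2]
opening: 0.0498
```

Run:
```python
from meas import *
print("flange rows at z=.032:"); c=run(.032,130,800); save(c,"w10.png",s=1.0)
P=lambda p,z:pix2plane(c,p,z).round(4)
```

```text
flange rows at z=.032:
t 18.15 tcp [ 0.5414 -0.067   0.3181] jaw yaw 54.2 q [-0.12  0.32  0.16  1.4  -0.    0.5 ]
2989 px [263. 161.] ctr [540.2 -65.9] size [79.  80.3] long yaw -37.5 circ [539.8 -66.3] 40.7
3898 px [482. 188.] ctr [742.1 144.4] size [104.6 166.5] long yaw -22.0 circ [747.4 152.7] 90.3
4394 px [372.  69.] ctr [526.7 104. ] size [110.9  56.1] long yaw 4.1 circ [526.2 103.3] 61.0
8297 px [454.  65.] ctr [567.3 228.4] size [185.5 116.3] long yaw 3.1 circ [568.8 200.8] 97.2
63887 px [184. 161.] ctr [ 489.8 -190.6] size [555.3 441.8] long yaw 56.5 circ [ 502.2 -207.3] 302.8
```

The new picture could not be shown because the viewer's limit is reached, so I rely on numbers from here. The flange is at (540,−66), the bay centre at (540,−67), and the cover-to-flange distance is 170 mm. Next I swing the magnifier back, re-caging the knob where I left it.

Emit:
move_arm(motion=[[5,0,0,5.4,0,0,-8],[5,12,18,5.4,0,0,-49],[5,12,18,5.4,0,0,-49],[5,12,18,5.4,0,0,-49],[5,12,18,5.4,0,0,-49],[5,12,18,5.4,0,0,-49],[5,12,18,5.4,0,0,-49],[5,12,18,5.4,0,0,-49],[5,15.8,19.1,2.9,0,0,-49],[5,15.8,19.1,2.9,0,0,-49],[5,15.8,19.1,2.9,0,0,-49],[5,15.8,19.1,2.9,0,0,-49]])

```text
t: 19.4
eef_pos: [0.6983, 0.1226, 0.3477]
ee_rot: [0.706, -0.706, -0.032, 0.031]
force: [-0.7, -0.2, 0.7]
opening: 0.0501
```

Run:
```python
from h import *
s=get_state(); print(s["t"],s["eef_pos"],np.round(s["q"],2))
c=cam("wrist"); g=c["image"].max(2)
p=proj(c,[[.699,.1246,.256],[.699,.1246,.211],[.707,.04,.215]]); print(p)
# dark pixels' extent along rows near predicted knob top
for r in range(int(p[0,1])-60,int(p[0,1])+30,8):
    x=np.where(g[r,170:350]<55)[0]+170; print(r,(x.min(),x.max(),len(x)) if len(x) else None, end=" ")
```

```text
19.4 [0.69830694 0.12261769 0.34771177] [ 0.17  0.71  0.86  1.72 -0.    1.65]
[[265.20251608 222.81116732]
 [264.69329478 199.55037114]
 [265.02735101 296.35133798]]
162 (np.int64(183), np.int64(202), 11) 170 (np.int64(183), np.int64(202), 10) 178 (np.int64(170), np.int64(202), 15) 186 (np.int64(177), np.int64(290), 11) 194 (np.int64(201), np.int64(280), 28) 202 (np.int64(201), np.int64(283), 34) 210 (np.int64(201), np.int64(285), 37) 218 (np.int64(202), np.int64(287), 40) 226 (np.int64(202), np.int64(286), 39) 234 (np.int64(208), np.int64(317), 44) 242 (np.int64(184), np.int64(341), 45) 250 (np.int64(172), np.int64(346), 60)
```

The knob's dark disc is at about columns 248–286, row 222, centred between the fingers.

Emit:
move_arm(motion=[[5,0,0,-3,0,0,0],[5,0,0,-5.1,0,0,0],[2.8,0,0,-5.1,0,0,0],[2.8,0,0,-5.1,0,0,0],[2.8,0,0,-5.1,0,0,0]])

```text
t: 19.95
eef_pos: [0.6991, 0.1239, 0.2985]
ee_rot: [0.707, -0.706, -0.034, 0.03]
force: [0.2, 0.0, 0.2]
opening: 0.0279
```

Emit:
move_arm(motion=[[2.8,-1.13,-0.18,0,0,0,7.7],[2.8,-2.23,-0.52,0,0,0,15.4],[2.8,-3.27,-1.0,0,0,0,23.1],[2.8,-4.23,-1.61,0,0,0,30.8],[2.8,-5.11,-2.35,0,0,0,38.5],[2.8,-5.87,-3.2,0,0,0,46.2],[2.8,-6.52,-4.14,0,0,0,53.9],[2.8,-7.03,-5.16,0,0,0,61.6],[2.8,-7.41,-6.24,0,0,0,69.3],[2.8,-7.63,-7.37,0,0,0,77],[2.8,-7.7,-8.51,0,0,0,84.7],[2.8,-7.62,-9.65,0,0,0,92.4],[2.8,-7.62,-9.65,0,0,0,92.4],[2.8,-7.62,-9.65,0,0,0,92.4]])

```text
t: 21.35
eef_pos: [0.6231, 0.0275, 0.2965]
ee_rot: [-0.466, 0.467, 0.532, -0.531]
force: [0.2, 0.4, -0.5]
opening: 0.028
```

Emit:
move_arm(motion=[[5,0,0,0,0,0,0],[5,0,0,0,0,0,0],[5,0,0,4,0,0,0],[5,0,0,8,0,0,0],[5,-12,-28,12,0,0,-40],[5,-12,-28,12,0,0,-40],[5,-12,-28,12,0,0,-40],[5,-12,-28,12,0,0,-40],[5,-12,-28,12,0,0,-40],[5,-22,-40,10,0,0,-60],[5,-22,-40,10,0,0,-60],[5,-22,-40,10,0,0,-60],[5,-22,-40,10,0,0,-60],[5,-22,-40,10,0,0,-60]])

```text
t: 22.75
eef_pos: [0.3997, -0.3756, 0.3945]
ee_rot: [-0.67, 0.67, 0.225, -0.226]
force: [-0.3, 0.2, 0.3]
opening: 0.0501
```

Run:
```python
from h import *
s=get_state(); print(s["t"],s["eef_pos"],s["force"])
c=cam("top"); im=c["image"]; cv2.imwrite("pics/end.png",im[:,:,::-1])
hsv=cv2.cvtColor(im,cv2.COLOR_RGB2HSV)
print("expected lens px",proj(c,[[.5333,.018,.205]]))
m=((hsv[...,1]<60)&(hsv[...,2]>120)).astype(np.uint8)
for ct in cv2.findContours(m,0,2)[0]:
    a=cv2.contourArea(ct); (x,y),r=cv2.minEnclosingCircle(ct)
    if a>100 and 190<x<300 and 100<y<230: print(a,round(x,1),round(y,1),round(r,1),pix2plane(c,[[x,y]],.205)[0].round(3))
g=cv2.cvtColor(im,cv2.COLOR_RGB2GRAY)
for r in cv2.HoughCircles(g[120:220,180:300],cv2.HOUGH_GRADIENT,1,20,param1=100,param2=12,minRadius=13,maxRadius=22)[0][:4]:
    print(r+[180,120,0],pix2plane(c,[r[:2]+[180,120]],.205)[0].round(3))
b=(g[100:160,190:270]<45).astype(np.uint8)
for ct in cv2.findContours(b,0,2)[0]:
    if cv2.contourArea(ct)>15: (x,y),r=cv2.minEnclosingCircle(ct); print("dark",x+190,y+100,r,pix2plane(c,[[x+190,y+100]],.25)[0].round(3))
```

```text
22.75 [ 0.39970169 -0.37563297  0.39448599] [-0.34439083  0.24258559  0.29060576]
expected lens px [[238.7151389  174.08713365]]
1718.0 241.4 180.3 36.9 [0.515 0.011 0.205]
[240.5        170.5         16.89999962] [0.544 0.013 0.205]
[233.5        129.5         15.19999981] [0.665 0.03  0.205]
[211.5        182.5         15.60000038] [0.511 0.098 0.205]
[264.5        175.5         13.30000019] [ 0.527 -0.057  0.205]
dark 234.82432556152344 140.87837982177734 4.286121368408203 [0.622 0.025 0.25 ]
dark 230.58411026000977 114.34112167358398 6.536097049713135 [0.698 0.035 0.25 ]
```

```bash
python3 -c "
from h import *
print(np.abs(get_state()['qd']).max()); print(close_job())"
```

```text
0.07255190102266679
the job is handed in; nothing more can be done
None
```

The job is done and handed in at about 23 s of the 72 s allowed; it reports no verdict.

**What I did:** I caged the magnifier's knob between the fingers and swung the arm about 1.4 rad towards +y, clear of the plate. I then lowered the cover and the grey flange into their bays until contact and released them. Last, I swung the lens back and retreated over open bench.

**Last checks:**

| Item | Measured (mm) | Target (mm) | Off by | Allowed |
|---|---|---|---|---|
| Cover centre | (526.5, 103.4) | (527, 103) | about 1 mm | 6 mm |
| Cover yaw | 4.1° | plate 4.2° | 0.1° | 6.9° (0.12 rad) |
| Flange centre | (540, −66) | (540, −67) | about 1 mm | 6 mm |
| Lens centre | (544, 13) | (533, 18) | about 12 mm | 40 mm |

- **Spacing:** the two parts lie 170 mm apart, as they should. I measured them just before the lens was swung back, and did not measure them again afterwards.
- **Lens disagreement:** a simple brightness mask merged the lens with the parts beneath it and gave (515, 11) mm. I trusted the circle fit in the table instead. The knob's measured position, (622, 25) mm, fits it.
- **Not looked at:** I reached the 12-picture limit after placing the flange, so its final position and the closing state were checked by numbers only.
- **Bystanders:** I did not measure them again. The force readings after each move showed no unexpected contact.

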